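# Log a sample with its reagent by pointing

### The arm

A 6-joint arm with a two-finger parallel gripper is mounted at the origin on the work surface; the furniture and walls round the work are solid. World frame = base frame: x ahead of the robot, y to its left, z up, the work surface at z = 0. Lengths are in m, angles in degrees, forces in N, time in s.
With the tool pointing down it reaches from about 0.3 to 0.875 m from the base axis. Payload 6.4 kg.
Tool frame: the origin (TCP) lies between the finger pads, 19 mm behind the fingertips; this is the grasp point; z points along the fingers, y is the line along which they close (so a half turn about z gives the same grasp; the last joint's range is limited). The gripper opens to 85 mm and grips with 20 to 120 N. Pads are 22 mm wide; open, the fingers measure 114 mm over their backs; the gripper's body (76 mm by 85 mm) begins 54 mm behind the grasp point. The pads swing forward as they close: fully open they stand 13 mm farther back than shut.
Start: joints at [62.664, 10.359, 92.074, -0, 77.567, -11.82], TCP at [0.154, 0.554, 0.25] pointing down, gripper open.
Joint ranges: [-171.53, 171.53], [-51.25, 118.39], [17.06, 147.69], [-65.23, 245.23], [0, 150.52], [-178.68, 178.68]. Speed limits (degrees/s): [147.25, 147.25, 172.46, 180, 180, 180].

### API

Orientations are given as [roll, pitch, yaw] about the fixed x, y, z axes, in that order (R = Rz(yaw) Ry(pitch) Rx(roll)).
In Python, from workcell import arm gives the robot as it stands. The module is installed in compiled form; this text tells all that it offers.
- The arm moves only by the tool send_rows, never from a script. Its argument "plan" is one flat list of numbers, 7 for each row, row after row: the shift along the world's x, y, z in cm, then the turn, a rotation vector about the world's x, y, z in degrees, then the opening, from 0 (shut) to 1 (fully open). A call has 1 to 8 rows; each row shifts and turns the commanded pose from where the row before left it; what a row does not reach is not made up. A row lasts 1/12 s, in which the tool goes at most 41.7 mm and 7.16 degrees, less where a joint would pass 70% of its speed; a pose out of reach is approached as far as the arm can. A call is refused whole if a number of a shift passes 4.17 or a number of a turn 7.16, either way. A call with a gripper value outside its range is refused whole. The fingers move at their own pace and stop on an object; "grip_force" is the grip in N (left out, the last holds). Time passes only in rows, so rows that do not move let the fingers close. It gives the time, the measured TCP pose, the force, the opening and the grip force at its end, in the units of the state.
- arm.get_state(): the state, without advancing time (a new reading comes with each control period).
- arm.camera(name): name is "scene" or "side" or "wrist"; returns the picture (480x640x3 uint8, red, green, blue); there is no depth.
- arm.get_calibration(name): a dict with "intrinsics" (3x3 intrinsics, pixels), "R" (3x3) and "t" (3): a world point X has camera coordinates R X + t. Camera axes: x right, y down, z forward; pixel columns grow to the right and rows downward; lengths in m; the calibration is good to about 2 mm. The wrist camera is an equidistant fisheye: a pixel r from the principal point sees the ray r / f radians off the axis. A picture is of the moment at which its call begins: read the wrist's pose just before it. get_calibration takes no time and is no camera call; for the wrist camera it gives the pose at the moment of the call.
- arm.finish_job(): hands the job in; it is judged then, once.
The state is a dict: "clock": time; "joints": joint angles; "joint_vel": joint speeds; "joint_efforts": joint torques, N m; "tcp_pos": TCP position; "orientation": TCP orientation; "wrist_force": force on the tool from outside, world axes, zero at the start; "ft_torque": the same for the moment, N m; "gripper_width": finger opening in m; "grasp_force": force on a finger pad.
Only numpy, scipy, OpenCV 4.12 (cv2) and the standard library are available. Lean on these libraries where they do the work, as an engineer would, in place of code of your own. Each camera call takes 0.05 s, during which the arm holds its last target. There are 200 camera calls.

### The job

Show the bench camera which sample gets which reagent: with the fingertips pointing straight down, hold them two to four centimetres above the white-capped vial for at least two seconds, then the same above the brown dropper bottle, and then push the green log button down until it stays down, and come away from it. Lift well clear in between, never touch, lift or shift the vials or the dropper bottle, never come low over the black-capped or blue-capped vial, and do not press the button early, because it records at once.

Things in the scene. Friction and masses are not known exactly. Their poses are not given: they have to be found in the camera images.
- white_vial: glass sample vial with a white screw cap, standing upright; 21 mm across, 48 mm tall to the top of the cap; origin at the centre of its underside, z up. It is loose and tips easily. The three vials stand in a loose row, at least 60 mm apart, in any order.
- black_vial: glass sample vial with a black screw cap, standing upright; 21 mm across, 48 mm tall to the top of the cap; origin at the centre of its underside, z up. It is loose and tips easily. The three vials stand in a loose row, at least 60 mm apart, in any order.
- blue_vial: glass sample vial with a dark blue screw cap, standing upright; 21 mm across, 48 mm tall to the top of the cap; origin at the centre of its underside, z up. It is loose and tips easily. The three vials stand in a loose row, at least 60 mm apart, in any order.
- dropper: brown glass dropper bottle with a red rubber teat, standing upright and loose; 36 mm across, 106 mm tall to the top of the teat; origin at the centre of its underside, z up. At least 70 mm from the vials.
- log_box: low white and grey switch box, 84 x 84 mm, 40 mm high, fixed to the worktop; a 50 mm steel bezel stands 4 mm high on its top round the green button; origin at the centre of its underside, z up.
- log_button (a joint): travel of the green button in m: 0 is out, 0.007 is fully down. It slides straight down against a steady resistance of about 3.5 N, then stops hard, and stays wherever it is left: it has no return spring.
- log_button_top (a point): centre of the top of the round green button, 40 mm across, 57 mm above the worktop when out; it goes down with the button.
Mind the look-alikes: they are no part of the job. What is shaped like the blue_vial but turquoise or yellow is not meant.

How it is judged:
By the outcome, as a careful person would: the job done as asked, in the order asked, and still so for the second after the job is handed in, with the robot touching nothing.
It also fails if it takes over 54 s, if anything falls off the work surface, if the arm or the gripper's body presses on something with over 40 N, if the wrist force passes 120 N, or if a joint passes its speed limit or range.

## Working session

There is one attempt and no reset: what is moved stays moved. The work goes in short steps, Python scripts to look and compute and a tool call to move; the robot and the scene stay as the last step left them, time stands still between calls to the robot, and variables do not carry over. Pictures are saved under pics/ and viewed, at most 10 in all, crops included, and the job is handed in when it is done.

Besides the shell and the picture viewer there is one more tool, called after "Request:" as name(argument=value, ...) on one line, values as JSON. send_rows: Moves the arm, as the interface text tells. Its arguments: {"type":"object","properties":{"plan":{"type":"array","items":{"type":"number"}},"grip_force":{"type":"number"}},"required":["plan"]}

```bash
mkdir -p pics; python3 - <<'E'
from workcell import arm
import cv2,numpy as np
for n in ("scene","side"):
    cv2.imwrite(f"pics/{n}0.png",arm.camera(n)[:,:,::-1])
    c=arm.get_calibration(n);R=np.array(c["R"]);print(n,np.array(c["intrinsics"]).round(1).tolist(),(-R.T@c["t"]).round(3),R.round(3).tolist())
s=arm.get_state();print({k:np.round(v,3).tolist() for k,v in s.items()})
E
```

```text
scene [[461.9, 0.0, 318.5], [0.0, 461.9, 234.0], [0.0, 0.0, 1.0]] [-0.142  0.309  0.514] [[-0.45, -0.893, -0.002], [-0.444, 0.225, -0.867], [0.775, -0.389, -0.498]]
side [[446.2, 0.0, 324.1], [0.0, 446.2, 244.4], [0.0, 0.0, 1.0]] [0.486 0.739 0.559] [[-0.999, -0.032, -0.014], [-0.005, 0.543, -0.84], [0.034, -0.839, -0.542]]
{'clock': 0.1, 'joints': [62.664, 10.4, 92.126, 0.002, 77.566, -11.82], 'joint_vel': [0.054, -0.198, -0.16, -0.028, -0.002, -0.035], 'joint_efforts': [-0.0, -44.588, -35.223, -0.0, 0.004, -0.0], 'tcp_pos': [0.154, 0.554, 0.249], 'orientation': [-179.91, -0.021, 164.483], 'wrist_force': [-1.026, 0.513, -0.868], 'ft_torque': [-0.001, -0.036, 0.007], 'grasp_force': 0.0, 'gripper_width': 0.085}
```

View pics/scene0.png

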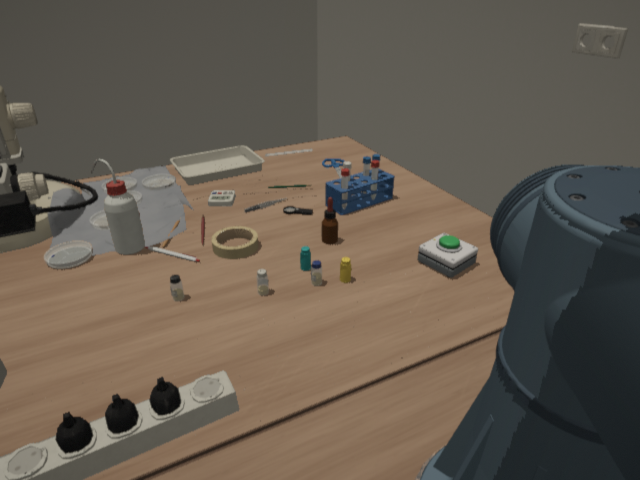

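View pics/side0.png

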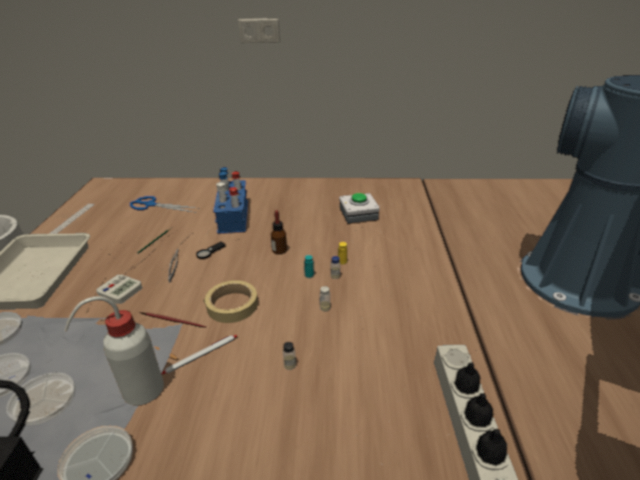

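Scene and side pictures show these look-alikes, as scene px / side px:
- **Vials:** white-capped (263,272)/(325,290), black-capped (176,280)/(289,347) and dark-blue-capped (316,265)/(335,260).
- **Decoys:** turquoise (306,258)/(309,262) and yellow (345,268)/(343,250).
- **Dropper:** brown bottle with a red teat, (330,200)/(277,213). The wash bottle and the tube rack are not meant.
- **Button:** green, (449,242)/(359,197).

I choose the white-capped vial, the brown dropper and the green button. Next I check them in a close crop and triangulate.

```bash
cat > h.py <<'E'
from workcell import arm
import cv2,numpy as np
def P(n):
    c=arm.get_calibration(n);return np.array(c["intrinsics"])@np.c_[np.array(c["R"]),c["t"]]
def tri(a,b):
    X=cv2.triangulatePoints(P("scene"),P("side"),np.array(a,float),np.array(b,float));return X[:3,0]/X[3,0]
def atz(n,p,z):
    M=P(n);H=np.c_[M[:,:2],M[:,2]*z+M[:,3]];q=np.linalg.solve(H,[p[0],p[1],1]);return q[:2]/q[2]
E
python3 - <<'E'
from h import *
a=cv2.imread("pics/scene0.png");b=cv2.imread("pics/side0.png")
f=lambda i,x,y,w,h,s:cv2.resize(i[y:y+h,x:x+w],None,fx=s,fy=s,interpolation=cv2.INTER_CUBIC)
cv2.imwrite("pics/crop0.png",np.vstack([f(a,160,190,200,75*2-30,4)[:480,:], ])[:, :])
top=f(a,240,190,240,110,3.3);bot=f(b,220,190,200,140,3.3)
w=max(top.shape[1],bot.shape[1]);pad=lambda i:cv2.copyMakeBorder(i,0,0,0,w-i.shape[1],0)
im=np.vstack([pad(top),pad(bot)]);im=im[:,:800];s=600/im.shape[0];print(im.shape,s)
cv2.imwrite("pics/crop1.png",cv2.resize(im,None,fx=min(1,s),fy=min(1,s)))
for n,p,q,z in [("white",(263,270.5),(325,288.5),.048),("black",(176,278),(289,345),.048),("blue",(316,263.5),(335,258.5),.048),("turq",(306,249),(309,257),.048),("yel",(346,260),(343,243),.048),("drop",(330,200),(277,213),.106),("btn",(449.5,242),(359,197.5),.057)]:
    print(n,tri(p,q).round(3),atz("scene",p,z).round(3),atz("side",q,z).round(3))
E
```

```text
(825, 792, 3) 0.7272727272727273
white [0.513 0.091 0.045] [0.511 0.091] [0.512 0.097]
black [0.565 0.234 0.043] [0.558 0.234] [0.564 0.239]
blue [ 0.495 -0.006  0.044] [ 0.489 -0.003] [0.495 0.   ]
turq [ 0.548 -0.011  0.044] [ 0.542 -0.008] [ 0.547 -0.005]
yel [ 0.478 -0.06   0.046] [ 0.474 -0.057] [ 0.478 -0.058]
drop [ 0.621 -0.101  0.097] [ 0.606 -0.093] [ 0.618 -0.083]
btn [ 0.437 -0.27   0.048] [ 0.427 -0.26 ] [ 0.438 -0.252]
```

View pics/crop1.png

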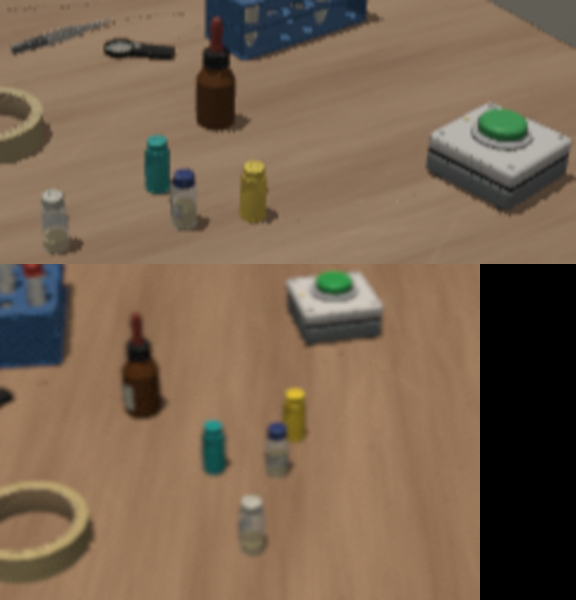

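The crop confirms the choice: white cap at scene (262,271)/side (324.6,288), teat top at (330.4,198)/(277,212), green button at (449.6,241)/(359.6,197). I move high toward the white vial with the gripper shutting, then refine with the wrist camera.

Request:
send_rows(plan=[1.2, -1.6, 0, 0, 0, 0, 0, 2.1, -2.75, 0, 0, 0, 0, 0, 2.1, -2.75, 0, 0, 0, 0, 0, 2.1, -2.75, 0, 0, 0, 0, 0, 2.1, -2.75, 0, 0, 0, 0, 0, 2.1, -2.75, 0, 0, 0, 0, 0, 2.1, -2.75, 0, 0, 0, 0, 0, 2.1, -2.75, 0, 0, 0, 0, 0])

```text
clock: 0.77
tcp_pos: [0.3132, 0.344, 0.2497]
orientation: [-180.0, -0.0, 164.5]
wrist_force: [1.4, 0.5, -0.7]
gripper_width: -0.0001
grasp_force: 0.0
```

Request:
send_rows(plan=[2.1, -2.75, 0, 0, 0, 0, 0, 2.1, -2.75, 0, 0, 0, 0, 0, 2.1, -2.75, 0, 0, 0, 0, 0, 2.1, -2.75, 0, 0, 0, 0, 0, 2.1, -2.75, 0, 0, 0, 0, 0, 2.1, -2.75, 0, 0, 0, 0, 0, 2.1, -2.75, 0, 0, 0, 0, 0, 1.2, -1.6, 0, 0, 0, 0, 0])

```text
clock: 1.43
tcp_pos: [0.4733, 0.1343, 0.2498]
orientation: [-180.0, 0.0, 164.4]
wrist_force: [-0.3, -0.7, 0.3]
gripper_width: 0.0004
grasp_force: 0.0
```

```bash
python3 - <<'E'
from h import *
c=arm.get_calibration("wrist");cv2.imwrite("pics/wrist1.png",arm.camera("wrist")[:,:,::-1])
np.savez("w1.npz",**{k:np.array(v) for k,v in c.items()})
R=np.array(c["R"]);print(R.round(3).tolist(),(-R.T@c["t"]).round(3),np.array(c["intrinsics"]).round(1).tolist())
s=arm.get_state();print(s["clock"],s["tcp_pos"],s["orientation"],s["gripper_width"])
for p,q in [((262.1,270.8),(324.6,287.9)),((330.4,198.3),(276.9,212.1)),((449.6,240.8),(359.6,196.7))]: print(tri(p,q).round(3))
E
```

```text
[[0.269, 0.963, -0.001], [0.918, -0.256, 0.305], [0.293, -0.082, -0.953]] [0.397 0.156 0.373] [[371.6, 0.0, 318.5], [0.0, 371.6, 242.7], [0.0, 0.0, 1.0]]
1.4833 [0.47473067 0.13255834 0.24981318] [-1.79907466e+02  9.77628291e-02  1.64275501e+02] 6.305605881306173e-05
[0.513 0.093 0.046]
[ 0.621 -0.102  0.1  ]
[ 0.436 -0.268  0.052]
```

View pics/wrist1.png

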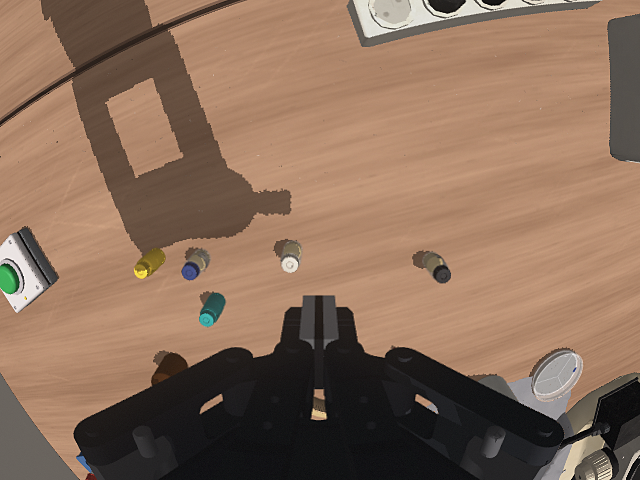

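Wrist view: fingertips at (319,297), white cap centre at (290,264), blue (190,271), black (442,273), button (8,279), dropper partly hidden at about (170,370). I intersect the fisheye rays with the known heights.

```bash
cat >> h.py <<'E'
def wray(c,p):
    K=c["intrinsics"];d=np.array([(p[0]-K[0,2])/K[0,0],(p[1]-K[1,2])/K[1,1]]);r=np.hypot(*d)
    v=c["R"].T@np.r_[np.sin(r)*d/r,np.cos(r)];return -c["R"].T@c["t"],v
def wz(c,p,z):
    o,v=wray(c,p);return o+v*(z-o[2])/v[2]
E
python3 - <<'E'
from h import *
c=dict(np.load("w1.npz"))
for n,p,z in [("white",(290,264),.048),("blue",(190,271),.048),("black",(442,273),.048),("btn",(8,279),.057),("tip@.23",(319,297),.231)]: print(n,wz(c,p,z).round(4))
for a in (0.231,0.218,0.25): # where tcp axis points project
    X=np.r_[0.4747,0.1326,a];q=c["R"]@X+c["t"];th=np.arctan2(np.hypot(*q[:2]),q[2]);u=q[:2]/np.hypot(*q[:2])*th*371.6+[318.5,242.7];print(a,u.round(1))
E
```

```text
white [0.5104 0.0963 0.048 ]
blue [ 0.4916 -0.002   0.048 ]
black [0.5601 0.2362 0.048 ]
btn [ 0.4368 -0.2551  0.057 ]
tip@.23 [0.4645 0.1372 0.231 ]
0.231 [315.1 319.6]
0.218 [315.3 306. ]
0.25 [314.7 343.3]
```

Request:
send_rows(plan=[1.8, -1.8, 0, 0, 0, 0, 0, 1.8, -1.8, 0, 0, 0, 0, 0, 0, 0, -2.5, 0, 0, 0, 0, 0, 0, -3, 0, 0, 0, 0, 0, 0, -3, 0, 0, 0, 0, 0, 0, -2, 0, 0, 0, 0, 0, 0, -1.5, 0, 0, 0, 0, 0, 0, 0, 0, 0, 0, 0])

```text
clock: 2.15
tcp_pos: [0.5047, 0.1013, 0.1261]
orientation: [-179.9, -0.4, 164.5]
wrist_force: [-1.0, -0.3, 0.0]
gripper_width: -0.0001
grasp_force: 0.0
```

```bash
python3 - <<'E'
from h import *
a=arm.camera("scene")[:,:,::-1];b=arm.camera("side")[:,:,::-1]
s=arm.get_state();print(s["clock"],s["tcp_pos"].round(4) if hasattr(s["tcp_pos"],"round") else s["tcp_pos"],s["orientation"])
cv2.imwrite("pics/sc2.png",np.hstack([cv2.resize(i[y:y+120,x:x+100],None,fx=4,fy=4,interpolation=cv2.INTER_CUBIC) for i,x,y in ((a,213,190),(b,275,205))]))
E
```

```text
2.25 [0.5073 0.1012 0.1297] [-1.79980404e+02 -9.21702115e-02  1.64491736e+02]
```

View pics/sc2.png

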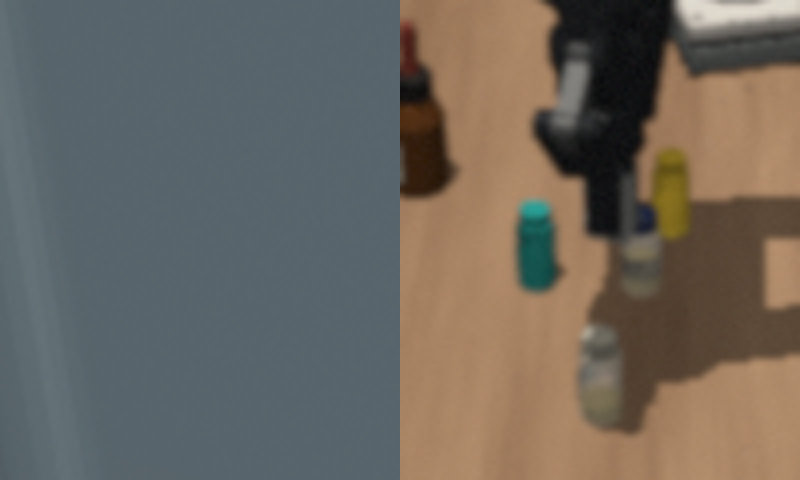

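The side crop shows the closed fingertips at side px (328,264), above the white cap at (325,287.5). The arm hides the scene view. I check the tip projection and the remaining offset.

```bash
python3 - <<'E'
from h import *
s=arm.get_state();t=np.array(s["tcp_pos"]);print(s["clock"],t,s["orientation"])
for d in (0,.019): 
    q=P("side")@np.r_[t-[0,0,d],1];print(q[:2]/q[2])
q=P("side")@np.r_[.5107,.096,.048,1];print(q[:2]/q[2])
for z in (.1107,):print(atz("side",(328,263.7),z))
print(atz("side",(324.7,287.7),.048))
c=dict(np.load("w1.npz"))
E
```

```text
2.25 [0.50730845 0.10124004 0.12968367] [-1.79980404e+02 -9.21702115e-02  1.64491736e+02]
[327.00385128 252.82336237]
[327.11864069 261.84238666]
[325.70110504 288.16564708]
[0.50562984 0.10685103]
[0.51257849 0.09465794]
```

Request:
send_rows(plan=[0.4, -0.5, -0.5, 0, 0, 0, 0, 0, 0, -1, 0, 0, 0, 0, 0, 0, -1, 0, 0, 0, 0, 0, 0, -0.7, 0, 0, 0, 0, 0, 0, 0, 0, 0, 0, 0, 0, 0, 0, 0, 0, 0, 0, 0, 0, 0, 0, 0, 0, 0, 0, 0, 0, 0, 0, 0, 0])

```text
clock: 2.92
tcp_pos: [0.5121, 0.0961, 0.0984]
orientation: [180.0, 0.0, 164.5]
wrist_force: [-0.2, 0.3, -1.0]
gripper_width: -0.0002
grasp_force: 0.0
```

Request:
send_rows(plan=[0, 0, 0, 0, 0, 0, 0, 0, 0, 0, 0, 0, 0, 0, 0, 0, 0, 0, 0, 0, 0, 0, 0, 0, 0, 0, 0, 0, 0, 0, 0, 0, 0, 0, 0, 0, 0, 0, 0, 0, 0, 0, 0, 0, 0, 0, 0, 0, 0, 0, 0, 0, 0, 0, 0, 0])

```text
clock: 3.58
tcp_pos: [0.5118, 0.0961, 0.098]
orientation: [180.0, 0.0, 164.5]
wrist_force: [0.7, 0.9, -0.2]
gripper_width: -0.0001
grasp_force: 0.0
```

```bash
python3 - <<'E'
from h import *
c={k:np.array(v) for k,v in arm.get_calibration("wrist").items()};a=arm.camera("wrist")[:,:,::-1];b=arm.camera("side")[:,:,::-1]
np.savez("w2.npz",**c)
cv2.imwrite("pics/w2.png",np.hstack([cv2.resize(i[y:y+h,x:x+w],(400,480),interpolation=cv2.INTER_CUBIC) for i,x,y,w,h in ((a,220,200,200,240),(b,275,205,100,120))]))
s=arm.get_state();print(s["clock"],s["tcp_pos"],s["orientation"])
E
```

```text
3.6833 [0.51179642 0.09605729 0.09796989] [-1.79997443e+02 -1.29341488e-03  1.64485275e+02]
```

View pics/w2.png

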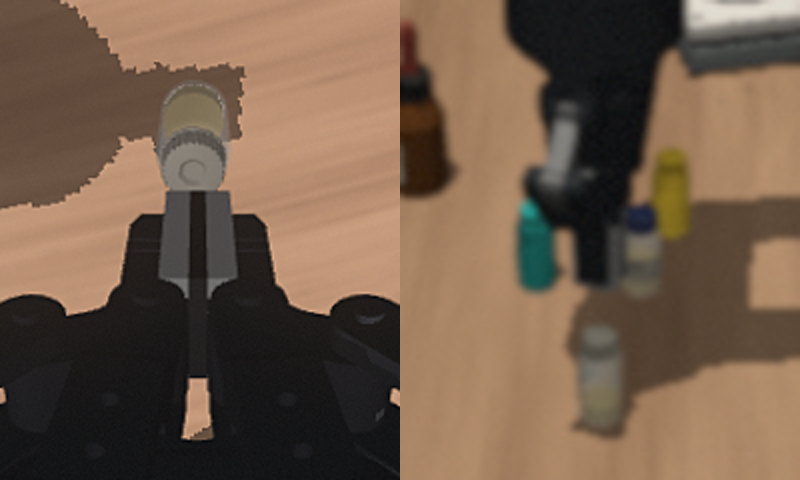

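Crops: the cap centre is at wrist px (316.5,284), on the finger line. In the side view the tips stand over the cap with a gap. I check this numerically.

```bash
python3 - <<'E'
from h import *
c=dict(np.load("w2.npz"));print(wz(c,(316.5,284),.048))
E
```

```text
[0.51019794 0.09574425 0.048     ]
```

Request:
send_rows(plan=[0, 0, 0, 0, 0, 0, 0, 0, 0, 0, 0, 0, 0, 0, 0, 0, 0, 0, 0, 0, 0, 0, 0, 0, 0, 0, 0, 0, 0, 0, 0, 0, 0, 0, 0, 0, 0, 0, 0, 0, 0, 0, 0, 0, 0, 0, 0, 0, 0, 0, 0, 0, 0, 0, 0, 0])

```text
clock: 4.35
tcp_pos: [0.5118, 0.0961, 0.098]
orientation: [180.0, 0.0, 164.5]
wrist_force: [0.4, -0.2, -0.8]
gripper_width: 0.0001
grasp_force: 0.0
```

Request:
send_rows(plan=[0, 0, 0, 0, 0, 0, 0, 0, 0, 0, 0, 0, 0, 0, 0, 0, 0, 0, 0, 0, 0, 0, 0, 0, 0, 0, 0, 0, 0, 0, 0, 0, 0, 0, 0, 0, 0, 0, 0, 0, 0, 0, 0, 0, 0, 0, 0, 0, 0, 0, 0, 0, 0, 0, 0, 0])

```text
clock: 5.02
tcp_pos: [0.5118, 0.0961, 0.098]
orientation: [-180.0, 0.0, 164.5]
wrist_force: [-0.4, 0.2, 0.5]
gripper_width: -0.0001
grasp_force: 0.0
```

Request:
send_rows(plan=[0, 0, 0, 0, 0, 0, 0, 0, 0, 0, 0, 0, 0, 0, 0, 0, 0, 0, 0, 0, 0, 0, 0, 0, 0, 0, 0, 0, 0, 0, 0, 0, 0, 0, 0, 0, 0, 0, 0, 0, 0, 0, 0, 0, 0, 0, 0, 0, 0, 0, 0, 0, 0, 0, 0, 0])

```text
clock: 5.68
tcp_pos: [0.5118, 0.0961, 0.098]
orientation: [180.0, 0.0, 164.5]
wrist_force: [0.0, 1.4, 0.4]
gripper_width: -0.0001
grasp_force: 0.0
```

Request:
send_rows(plan=[0, 0, 1, 0, 0, 0, 0, 0, 0, 2.5, 0, 0, 0, 0, 0, 0, 3, 0, 0, 0, 0, 0, 0, 3, 0, 0, 0, 0, 0, 0, 3, 0, 0, 0, 0, 0, 0, 3, 0, 0, 0, 0, 0, 0, 2, 0, 0, 0, 0, 0, 0, 0, 0, 0, 0, 0])

```text
clock: 6.35
tcp_pos: [0.5143, 0.0961, 0.2794]
orientation: [179.9, 0.6, 164.5]
wrist_force: [0.4, -0.5, 1.6]
gripper_width: 0.0
grasp_force: 0.0
```

Request:
send_rows(plan=[1, -1.2, 0, 0, 0, 0, 0, 2, -2.4, 0, 0, 0, 0, 0, 2, -2.4, 0, 0, 0, 0, 0, 2, -2.4, 0, 0, 0, 0, 0, 2, -2.4, 0, 0, 0, 0, 0, 2, -2.4, 0, 0, 0, 0, 0, 1.6, -2.4, 0, 0, 0, 0, 0, 0, 0, 0, 0, 0, 0, 0])

```text
clock: 7.02
tcp_pos: [0.6394, -0.0654, 0.2708]
orientation: [-179.9, -0.1, 164.2]
wrist_force: [-0.4, 0.3, -0.5]
gripper_width: 0.0001
grasp_force: 0.0
```

Request:
send_rows(plan=[0, 0, 0, 0, 0, 0, 0, 0, 0, 0, 0, 0, 0, 0])

```text
clock: 7.18
tcp_pos: [0.6371, -0.0601, 0.2716]
orientation: [180.0, -0.2, 164.4]
wrist_force: [-0.9, -0.5, -0.1]
gripper_width: -0.0001
grasp_force: 0.0
```

```bash
python3 - <<'E'
from h import *
s=arm.get_state();print(s["clock"],s["tcp_pos"],s["orientation"])
c={k:np.array(v) for k,v in arm.get_calibration("wrist").items()};a=arm.camera("wrist")[:,:,::-1]
np.savez("w3.npz",**c);cv2.imwrite("pics/w3.png",a)
E
```

```text
7.1833 [ 0.63710356 -0.06007744  0.27155596] [ 1.79984654e+02 -1.53445381e-01  1.64449023e+02]
```

View pics/w3.png

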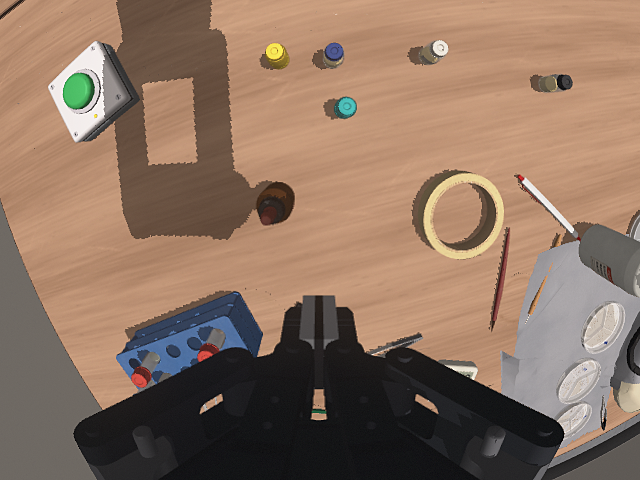

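The wrist view shows the dropper's teat tip at about (265,218), the button at (79,91), the white vial still upright at (440,48) and the rack at (190,345).

```bash
python3 - <<'E'
from h import *
c=dict(np.load("w3.npz"))
for n,p,z in [("teat",(265,218),.106),("teat2",(263,221),.106),("bottle body top",(272,205),.07),("btn",(79,91),.057),("white",(440,48),.048),("rack red",(210,352),.09)]: print(n,wz(c,p,z).round(4))
print(atz("side",(276.9,212.1),.106),atz("scene",(330.4,198.3),.106))
for X in [(.612,-.09,.106),(.612,-.09,0)]:
  for n in("scene","side"): q=P(n)@np.r_[X,1];print(X,n,(q[:2]/q[2]).round(1))
E
```

```text
teat [ 0.6179 -0.0991  0.106 ]
teat2 [ 0.6198 -0.1015  0.106 ]
bottle body top [ 0.6152 -0.0969  0.07  ]
btn [ 0.4407 -0.261   0.057 ]
white [0.5117 0.0945 0.048 ]
rack red [ 0.737  -0.2016  0.09  ]
[ 0.61860374 -0.08704405] [ 0.61279867 -0.09797698]
(0.612, -0.09, 0.106) scene [327.1 199.2]
(0.612, -0.09, 0.106) side [280.2 211.4]
(0.612, -0.09, 0) scene [326.8 243.7]
(0.612, -0.09, 0) side [283.3 252.9]
```

Request:
send_rows(plan=[-1, -1.8, 0, 0, 0, 0, 0, -1, -1.8, 0, 0, 0, 0, 0, 0, 0, 0, 0, 0, 0, 0, 0, 0, -2, 0, 0, 0, 0, 0, 0, -3, 0, 0, 0, 0, 0, 0, -3, 0, 0, 0, 0, 0, 0, -2, 0, 0, 0, 0, 0, 0, 0, 0, 0, 0, 0])

```text
clock: 7.9
tcp_pos: [0.6144, -0.0935, 0.1677]
orientation: [179.9, -0.5, 164.6]
wrist_force: [-0.4, -0.1, -0.4]
gripper_width: 0.0003
grasp_force: 0.0
```

Request:
send_rows(plan=[0, 0, 0, 0, 0, 0, 0, 0, 0, 0, 0, 0, 0, 0])

```text
clock: 8.07
tcp_pos: [0.6187, -0.0955, 0.1748]
orientation: [-180.0, 0.1, 164.5]
wrist_force: [0.3, 0.6, 0.4]
gripper_width: -0.0
grasp_force: 0.0
```

```bash
python3 - <<'E'
from h import *
c={k:np.array(v) for k,v in arm.get_calibration("wrist").items()};a=arm.camera("wrist")[:,:,::-1];b=arm.camera("side")[:,:,::-1]
np.savez("w4.npz",**c)
cv2.imwrite("pics/w4.png",np.hstack([cv2.resize(i[y:y+h,x:x+w],(400,480),interpolation=cv2.INTER_CUBIC) for i,x,y,w,h in ((a,220,200,200,240),(b,230,155,100,120))]))
s=arm.get_state();print(s["clock"],s["tcp_pos"],s["orientation"])
E
```

```text
8.1667 [ 0.61913491 -0.09595025  0.17546194] [-179.98768679    0.22303146  164.51464946]
```

View pics/w4.png

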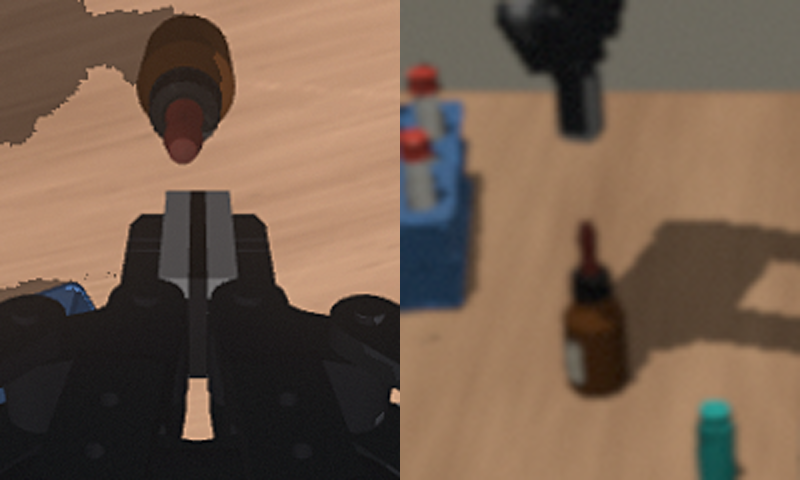

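Crops: the teat top is at wrist px about (311.5,275), slightly left of the finger line (319). The side view shows a clear gap below the tips.

```bash
python3 - <<'E'
from h import *
c=dict(np.load("w4.npz"));print(wz(c,(311.5,275),.106),wz(c,(311.5,273),.103),arm.get_state()["tcp_pos"])
E
```

```text
[ 0.61929943 -0.09939521  0.106     ] [ 0.61931306 -0.09945377  0.103     ] [ 0.61913491 -0.09595025  0.17546194]
```

Request:
send_rows(plan=[0, -0.4, 0, 0, 0, 0, 0, 0, 0, -0.7, 0, 0, 0, 0, 0, 0, -0.8, 0, 0, 0, 0, 0, 0, -0.5, 0, 0, 0, 0, 0, 0, 0, 0, 0, 0, 0, 0, 0, 0, 0, 0, 0, 0, 0, 0, 0, 0, 0, 0, 0, 0, 0, 0, 0, 0, 0, 0])

```text
clock: 8.83
tcp_pos: [0.618, -0.1, 0.1532]
orientation: [-180.0, 0.0, 164.5]
wrist_force: [0.2, -0.4, -0.4]
gripper_width: -0.0007
grasp_force: 0.0
```

Request:
send_rows(plan=[0, 0, 0, 0, 0, 0, 0, 0, 0, 0, 0, 0, 0, 0, 0, 0, 0, 0, 0, 0, 0, 0, 0, 0, 0, 0, 0, 0, 0, 0, 0, 0, 0, 0, 0, 0, 0, 0, 0, 0, 0, 0, 0, 0, 0, 0, 0, 0, 0, 0, 0, 0, 0, 0, 0, 0])

```text
clock: 9.5
tcp_pos: [0.6178, -0.0999, 0.153]
orientation: [-180.0, -0.0, 164.5]
wrist_force: [0.2, -0.8, 0.3]
gripper_width: 0.0
grasp_force: 0.0
```

Request:
send_rows(plan=[0, 0, 0, 0, 0, 0, 0, 0, 0, 0, 0, 0, 0, 0, 0, 0, 0, 0, 0, 0, 0, 0, 0, 0, 0, 0, 0, 0, 0, 0, 0, 0, 0, 0, 0, 0, 0, 0, 0, 0, 0, 0, 0, 0, 0, 0, 0, 0, 0, 0, 0, 0, 0, 0, 0, 0])

```text
clock: 10.17
tcp_pos: [0.6178, -0.0999, 0.153]
orientation: [-180.0, -0.0, 164.5]
wrist_force: [-0.4, 0.5, -0.4]
gripper_width: -0.0002
grasp_force: 0.0
```

Request:
send_rows(plan=[0, 0, 0, 0, 0, 0, 0, 0, 0, 0, 0, 0, 0, 0, 0, 0, 0, 0, 0, 0, 0, 0, 0, 0, 0, 0, 0, 0, 0, 0, 0, 0, 0, 0, 0, 0, 0, 0, 0, 0, 0, 0, 0, 0, 0, 0, 0, 0, 0, 0, 0, 0, 0, 0, 0, 0])

```text
clock: 10.83
tcp_pos: [0.6178, -0.0999, 0.153]
orientation: [180.0, 0.0, 164.5]
wrist_force: [0.0, -0.1, 0.6]
gripper_width: 0.0004
grasp_force: 0.0
```

Request:
send_rows(plan=[0, 0, 0, 0, 0, 0, 0, 0, 0, 0, 0, 0, 0, 0, 0, 0, 0, 0, 0, 0, 0, 0, 0, 0, 0, 0, 0, 0, 0, 0, 0, 0, 0, 0, 0, 0, 0, 0, 0, 0, 0, 0, 0, 0, 0, 0, 0, 0, 0, 0, 0, 0, 0, 0, 0, 0])

```text
clock: 11.5
tcp_pos: [0.6178, -0.1, 0.153]
orientation: [180.0, -0.0, 164.5]
wrist_force: [-0.0, 0.0, 0.2]
gripper_width: 0.0002
grasp_force: 0.0
```

Request:
send_rows(plan=[0, 0, 1, 0, 0, 0, 0, 0, 0, 2.5, 0, 0, 0, 0, 0, 0, 3, 0, 0, 0, 0, 0, 0, 3, 0, 0, 0, 0, 0, 0, 2, 0, 0, 0, 0, 0, 0, 0, 0, 0, 0, 0, 0, 0, 0, 0, 0, 0, 0, 0])

```text
invalid input at $.plan: expected a multiple of 7 numbers
```

Request:
send_rows(plan=[0, 0, 1, 0, 0, 0, 0, 0, 0, 2.5, 0, 0, 0, 0, 0, 0, 3, 0, 0, 0, 0, 0, 0, 3, 0, 0, 0, 0, 0, 0, 1.5, 0, 0, 0, 0, 0, 0, 0, 0, 0, 0, 0])

```text
clock: 12.0
tcp_pos: [0.6201, -0.1007, 0.2693]
orientation: [-180.0, 0.5, 164.5]
wrist_force: [0.4, -0.8, -0.2]
gripper_width: 0.0003
grasp_force: 0.0
```

Request:
send_rows(plan=[-1.5, -1.3, 0, 0, 0, 0, 0, -2.4, -2.1, 0, 0, 0, 0, 0, -2.6, -2.3, 0, 0, 0, 0, 0, -2.6, -2.3, 0, 0, 0, 0, 0, -2.6, -2.3, 0, 0, 0, 0, 0, -2.6, -2.3, 0, 0, 0, 0, 0, -2.2, -1.9, 0, 0, 0, 0, 0, -1.4, -1.3, 0, 0, 0, 0, 0])

```text
clock: 12.67
tcp_pos: [0.4364, -0.2591, 0.2623]
orientation: [180.0, -0.1, 164.4]
wrist_force: [0.1, -0.5, -0.0]
gripper_width: 0.0
grasp_force: 0.0
```

Request:
send_rows(plan=[0, 0, 0, 0, 0, 0, 0, 0, 0, -2.5, 0, 0, 0, 0, 0, 0, -3, 0, 0, 0, 0, 0, 0, -3, 0, 0, 0, 0, 0, 0, -2.5, 0, 0, 0, 0, 0, 0, 0, 0, 0, 0, 0, 0, 0, 0, 0, 0, 0, 0, 0, 0, 0])

```text
invalid input at $.plan: expected a multiple of 7 numbers
```

Request:
send_rows(plan=[0, 0, -2, 0, 0, 0, 0, 0, 0, -3, 0, 0, 0, 0, 0, 0, -3, 0, 0, 0, 0, 0, 0, -3, 0, 0, 0, 0, 0, 0, -1, 0, 0, 0, 0, 0, 0, 0, 0, 0, 0, 0, 0, 0, 0, 0, 0, 0, 0, 0, 0, 0, 0, 0, 0, 0])

```text
clock: 13.33
tcp_pos: [0.4398, -0.2588, 0.1447]
orientation: [-179.9, 0.1, 164.5]
wrist_force: [0.7, -0.3, -0.3]
gripper_width: 0.0001
grasp_force: 0.0
```

```bash
python3 - <<'E'
from h import *
c={k:np.array(v) for k,v in arm.get_calibration("wrist").items()};a=arm.camera("wrist")
np.savez("w5.npz",**c)
cv2.imwrite("pics/w5.png",a[:,:,::-1])
m=cv2.inRange(cv2.cvtColor(a,cv2.COLOR_RGB2HSV),(50,120,50),(80,255,255))
n,l,st,ce=cv2.connectedComponentsWithStats(m);i=1+np.argmax(st[1:,4]);print(st[i],ce[i],wz(c,ce[i],.056),wz(c,ce[i],.057))
s=arm.get_state();print(s["clock"],s["tcp_pos"],s["orientation"])
E
```

```text
[272 238  57  48 887] [291.22096956 266.50620068] [ 0.43958419 -0.27589689  0.056     ] [ 0.43922567 -0.27571447  0.057     ]
13.3833 [ 0.43994521 -0.25887756  0.14500966] [-1.79904905e+02  1.75857200e-01  1.64497282e+02]
```

View pics/w5.png

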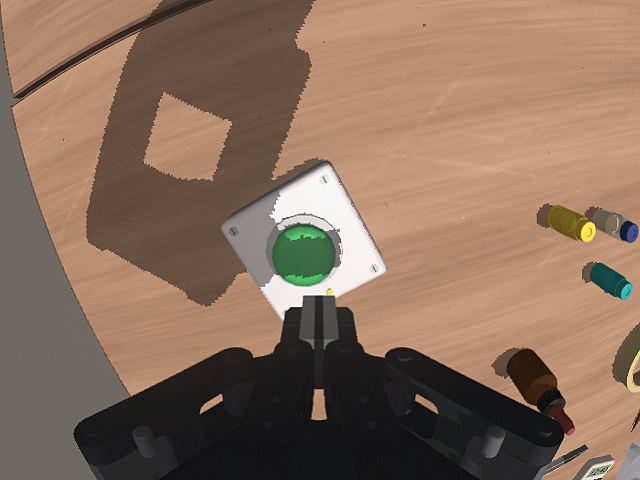

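The button disc spans x 272–336 and y 224–286, with its centre at (304,255). The segmentation missed the shaded part, so I use this centre. The dropper and vials still stand.

```bash
python3 - <<'E'
from h import *
c=dict(np.load("w5.npz"));print(wz(c,(304,255),.056),arm.get_state()["tcp_pos"])
E
```

```text
[ 0.43445434 -0.26622121  0.056     ] [ 0.43994521 -0.25887756  0.14500966]
```

Request:
send_rows(plan=[-0.4, -0.5, 0, 0, 0, 0, 0, 0, 0, -1.5, 0, 0, 0, 0, 0, 0, -2, 0, 0, 0, 0, 0, 0, -1.5, 0, 0, 0, 0, 0, 0, -0.8, 0, 0, 0, 0, 0, 0, 0, 0, 0, 0, 0, 0, 0, 0, 0, 0, 0, 0, 0, 0, 0, 0, 0, 0, 0])

```text
clock: 14.05
tcp_pos: [0.4355, -0.2637, 0.0863]
orientation: [-179.9, 0.1, 164.5]
wrist_force: [0.6, -0.8, 0.4]
gripper_width: -0.0006
grasp_force: 0.0
```

Request:
send_rows(plan=[0, 0, -0.3, 0, 0, 0, 0, 0, 0, -0.3, 0, 0, 0, 0, 0, 0, -0.2, 0, 0, 0, 0, 0, 0, -0.2, 0, 0, 0, 0, 0, 0, -0.2, 0, 0, 0, 0, 0, 0, 0, 0, 0, 0, 0, 0])

```text
invalid input at $.plan: expected a multiple of 7 numbers
```

Request:
send_rows(plan=[0, 0, -0.3, 0, 0, 0, 0, 0, 0, -0.3, 0, 0, 0, 0, 0, 0, -0.3, 0, 0, 0, 0, 0, 0, -0.2, 0, 0, 0, 0, 0, 0, -0.2, 0, 0, 0, 0, 0, 0, 0, 0, 0, 0, 0])

```text
clock: 14.55
tcp_pos: [0.435, -0.2631, 0.0719]
orientation: [-180.0, 0.0, 164.5]
wrist_force: [0.2, -0.0, 0.9]
gripper_width: 0.0001
grasp_force: 0.2
```

Request:
send_rows(plan=[0, 0, -0.2, 0, 0, 0, 0, 0, 0, 0, 0, 0, 0, 0, 0, 0, 0, 0, 0, 0, 0])

```text
clock: 14.8
tcp_pos: [0.4348, -0.263, 0.0699]
orientation: [-180.0, 0.0, 164.5]
wrist_force: [0.4, -0.9, 0.2]
gripper_width: -0.0001
grasp_force: 0.5
```

Request:
send_rows(plan=[0, 0, -0.1, 0, 0, 0, 0])

```text
clock: 14.88
tcp_pos: [0.4348, -0.263, 0.0691]
orientation: [-180.0, 0.0, 164.5]
wrist_force: [-0.3, -0.2, 2.7]
gripper_width: 0.0001
grasp_force: 1.7
```

Request:
send_rows(plan=[0, 0, -0.1, 0, 0, 0, 0])

```text
clock: 14.97
tcp_pos: [0.4349, -0.2631, 0.0684]
orientation: [-180.0, 0.0, 164.5]
wrist_force: [-3.9, 3.1, 18.4]
gripper_width: -0.0002
grasp_force: 9.3
```

Request:
send_rows(plan=[0, 0, -0.1, 0, 0, 0, 0])

```text
clock: 15.05
tcp_pos: [0.435, -0.2631, 0.0683]
orientation: [-180.0, -0.0, 164.5]
wrist_force: [-6.5, 5.5, 25.5]
gripper_width: 0.0002
grasp_force: 13.4
```

The hard stop came at TCP z ≈ 0.0685, so the button top is at 0.050 and fully down. I come away straight up.

Request:
send_rows(plan=[0, 0, 0.5, 0, 0, 0, 0, 0, 0, 1, 0, 0, 0, 0, 0, 0, 2.5, 0, 0, 0, 0, 0, 0, 3, 0, 0, 0, 0, 0, 0, 3, 0, 0, 0, 0, 0, 0, 3, 0, 0, 0, 0, 0, 0, 2, 0, 0, 0, 0, 0, 0, 0, 0, 0, 0, 0])

```text
clock: 15.72
tcp_pos: [0.4367, -0.2647, 0.2224]
orientation: [-179.8, 0.4, 164.5]
wrist_force: [0.4, 0.0, 0.4]
gripper_width: 0.0004
grasp_force: 0.0
```

Request:
send_rows(plan=[0, 0, 0, 0, 0, 0, 0, 0, 0, 0, 0, 0, 0, 0, 0, 0, 0, 0, 0, 0, 0])

```text
clock: 15.97
tcp_pos: [0.434, -0.2622, 0.2155]
orientation: [179.9, -0.1, 164.5]
wrist_force: [0.2, 0.1, 0.2]
gripper_width: -0.0003
grasp_force: 0.0
```

```bash
python3 - <<'E'
from h import *
a=arm.camera("wrist")[:,:,::-1];b=arm.camera("side")[:,:,::-1];s=arm.get_state();print(s["clock"],s["tcp_pos"],s["wrist_force"])
o=cv2.imread("pics/side0.png")
f=lambda i,x,y,w,h,W,H:cv2.resize(i[y:y+h,x:x+w],(W,H),interpolation=cv2.INTER_CUBIC)
cv2.imwrite("pics/fin.png",np.vstack([np.hstack([f(i,250,180,150,105,400,280) for i in (o,b)]),np.hstack([f(a,180,180,200,150,400,300),f(b,150,180,300,225,400,300)])]))
E
```

```text
16.0667 [ 0.43415854 -0.26235409  0.21553711] [-0.41674443  0.53822098  0.27894945]
```

View pics/fin.png

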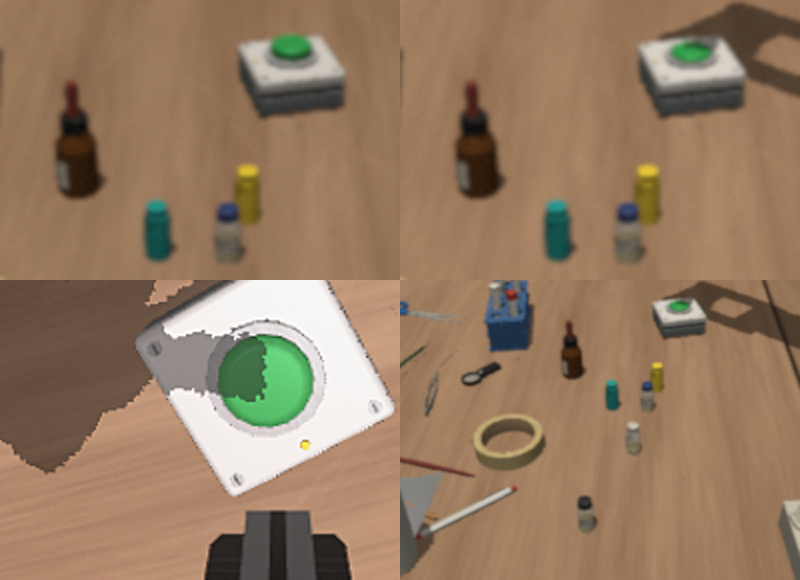

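The before (top left) and after (top right) crops show the button visibly lower, at about (690,52). The dropper and all the vials are where they were and upright, and the gripper is clear.

```bash
python3 -c "
from workcell import arm
print(arm.finish_job())"
```

```text
the job is handed in; nothing more can be done
None
```

I held the fingertips about 3 cm above the white-capped vial and then the brown dropper bottle for over two seconds each, pressed the green log button to its hard stop, lifted clear, and handed the job in at about 16 s; the last pictures show the button down and the vials and dropper bottle unmoved.

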